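# Open the slide-lid rod box

## Task

Open the wooden slide-lid box whose lid has the red grip, so that the rod stock in it can be reached: lift the lid over the lip at the front end of its box, slide it out of its grooves through that end, and lay it flat, grip up, in the middle of the cork mat. Leave the box with the blue grip shut.

Things in the scene. Friction and masses are not known exactly. Their poses are not given: they have to be found in the camera images.
- red_lid: loose lid to take off: pale wooden plate 112 x 80 x 5 mm (x, y, z), 80-140 g, shut at the start. Red grip rib across it, upright: 12 mm thick in x, 44 mm long in y, its top 39 mm above the plate's underside, centred at x = -28 mm. Origin: centre of the plate's underside; front end at -x; z up.
- red_box: its wooden box, fixed, 129 x 98 x 53 mm. Origin: centre of underside; front -x, roughly to the robot. Shut lid: underside at z 30 mm, behind a front lip 36 mm high (outer face x -64 mm). Side grooves, z 30 to 48 mm, open at the front: raise the lid 7 to 12 mm, slide it 120 mm to -x and it is free. Strips over them (top 53 mm, 66 mm apart) bar lifting it straight out. Side play 3 mm.
- blue_lid: lid of the other box, same make, sizes and origin, but with a blue grip; the two boxes stand one near the middle, one at the right of the bench, either way round. To be left shut.
- cork_mat: cork mat, 130 x 170 x 4 mm (x, y, z), fixed on the bench left of the middle, near its front edge. Origin: centre of its underside on the bench; its top is 4 mm above the bench.
Not all that is in view belongs to the job. What is shaped like the red_box but green is not meant.

How it is judged:
On the way:
1. the red-gripped lid has been drawn at least 50 mm out through the front end of its box, over the lip (x of red_lid in the frame of red_box below -0.05 m and z of red_lid in the frame of red_box below 0.06 m and y of red_lid in the frame of red_box between -0.03 and 0.03 m), for 0.1 s.
At the end, for the whole second after the job is handed in: The red-gripped lid lies at rest flat (within 6 degrees, grip up) on the cork mat, its centre within 45 mm of the mat's centre; the blue-gripped lid is within 15 mm of where it was (horizontal distance between red_lid and cork_mat below 0.045 m and angle between red_lid's own z axis and vertical below 0.1 rad and height (world z) of red_lid below 0.009 m and linear speed of red_lid below 0.02 m/s and distance of blue_lid from where it was at the start of the episode below 0.015 m); the robot touches nothing.
It fails at once if the blue-gripped lid was moved more than 15 mm (distance of blue_lid from where it was at the start of the episode above 0.015 m).
It also fails if it takes over 48 s, if anything falls off the work surface, if the arm or the gripper's body presses on something with over 40 N, if the wrist force passes 120 N, or if a joint passes its speed limit or range.

## Robot

A 6-joint arm with a two-finger parallel gripper is mounted at the origin on a cart in front of the work surface, level with it; the furniture and walls round the work are solid. World frame = base frame: x ahead of the robot, y to its left, z up, the work surface at z = 0. Lengths are in m, angles in rad, forces in N, time in s.
With the tool pointing down it reaches from about 0.15 to 0.775 m from the base axis. Payload 6.1 kg.
Tool frame: the origin (TCP) lies midway between the tips of the shut fingers; the grasp point (between the pads) lies 19 mm behind it; z points along the fingers, y is the line along which they close (so a half turn about z gives the same grasp; the last joint's range is limited). The gripper opens to 85 mm and grips with 20 to 120 N. Pads are 22 mm wide; open, the fingers measure 114 mm over their backs; the gripper's body (76 mm by 85 mm) begins 54 mm behind the grasp point. The pads swing forward as they close: fully open they stand 13 mm farther back than shut.
Start: joints at [0, 0.126, -0.04, 1.405, 0, 1.571], TCP at [0.525, -0, 0.206] pointing down, gripper open.
Joint ranges: [-2.72, 2.72], [-0.95, 1.95], [-1.27, 1.35], [-1.78, 2.02], [-1.46, 1.47], [-3.14, 3.14]. Speed limits (rad/s): [2.39, 2.39, 3.01, 3.14, 3.14, 3.14].

## Interface

Orientations are given as a unit quaternion [w, x, y, z].
In Python, from workcell import r gives the robot as it stands.
- The arm moves only by the shell command python3 -m inch 'ROWS' [FORCE]. ROWS is JSON, a list of rows, each an object of numbers: "dx", "dy", "dz": the shift along the tool's x, y, z in units of 75 cm (1.0 is 75 cm); "twist": the turn about the tool's z in units of pi rad (1.0 is pi rad); "grip": the finger opening in mm, from 0 to 85.4. In form: [{"dx": .., "dy": .., "dz": .., "twist": .., "grip": ..}, ...]. A call has exactly 10 rows; each row is the pose to reach, as a shift and turn from the pose commanded when the call began, along the tool's axes at that moment, turning the shorter way round; what a row does not reach only later rows make up. A row lasts 1/10 s, in which the tool goes at most 50 mm and 8.59 degrees, less where a joint would pass 70% of its speed; a pose out of reach is approached as far as the arm can. A call with a number of a shift or a turn outside -1 to 1 is refused whole. A call with a gripper value outside its range is refused whole. The fingers move at their own pace and stop on an object; FORCE is the grip in N (left out, the last holds). Time passes only in rows, so rows that repeat a pose let the fingers close, or fill a call up. It gives the time, the measured TCP pose, the force, the opening and the grip force at its end, in the units of the state.
- r.state(): the state, without advancing time (a new reading comes with each control period).
- r.camera(name): name is "scene" or "side" or "wrist"; returns the picture (480x640x3 uint8, blue, green, red); there is no depth.
- r.get_calibration(name): a dict with "mtx" (3x3 intrinsics, pixels), "dist_coeffs" ([k1, k2, p1, p2, k3] as OpenCV has them; the pictures are not rectified), "pose" (4x4, takes a point from camera to world coordinates); the wrist camera has in their place "hand_eye" (4x4, takes a point from camera to tool coordinates, whose origin is the TCP and whose axes are the flange's). Camera axes: x right, y up, looking along -z (the intrinsics and any distortion apply to the point x, -y, -z); pixel columns grow to the right and rows downward; lengths in m; the calibration is good to about 2 mm. A picture is of the moment at which its call begins: read the wrist's pose just before it. get_calibration takes no time and is no camera call.
- r.finish_job(): hands the job in; it is judged then, once.
The state is a dict: "time_s": time; "joint_positions": joint angles; "qvel": joint speeds; "joint_efforts": joint torques, N m; "position": TCP position; "tool_rot": TCP orientation; "force": force on the tool from outside, world axes, zero at the start; "moment": the same for the moment, N m; "width": opening from 0.0 (shut) to 1.0 (fully open); "gripper_force": force on a finger pad.
Only numpy, scipy, OpenCV 4.12 (cv2) and the standard library are available. Lean on these libraries where they do the work, as an engineer would, in place of code of your own. Each camera call takes 0.05 s, during which the arm holds its last target. There are 200 camera calls.

## Working session

There is one attempt and no reset: what is moved stays moved. The work goes in short steps, Python scripts to look and compute and a shell command to move; the robot and the scene stay as the last step left them, time stands still between calls to the robot, and variables do not carry over. Pictures are saved under pics/ and viewed, at most 11 in all, crops included, and the job is handed in when it is done.

```bash
mkdir -p pics; python3 - <<'E'
from workcell import r
import cv2,numpy as np
s=r.state();print(s['time_s'],s['position'],s['tool_rot'],s['width'])
for n in ["scene","side"]:
    im=r.camera(n);cv2.imwrite(f"pics/{n}0.png",im)
    c=r.get_calibration(n);print(n,np.round(c['mtx'],1).tolist(),c['dist_coeffs'],np.round(c['pose'],3).tolist())
c=r.get_calibration("wrist");print(np.round(c['mtx'],1).tolist(),c['dist_coeffs'],np.round(c['hand_eye'],3).tolist())
E
```

```text
0.0 [ 5.24534477e-01 -1.36658293e-05  2.05022863e-01] [-5.70225968e-04  7.07112122e-01  7.07100984e-01 -5.65638907e-04] 0.9961128048095269
scene [[567.5, 0.0, 323.1], [0.0, 567.5, 242.7], [0.0, 0.0, 1.0]] [-0.03297773  0.          0.          0.          0.        ] [[-0.758, 0.307, -0.575, -0.155], [-0.652, -0.378, 0.657, 0.807], [-0.016, 0.873, 0.487, 0.626], [0.0, 0.0, 0.0, 1.0]]
side [[501.9, 0.0, 315.6], [0.0, 501.9, 242.5], [0.0, 0.0, 1.0]] [-0.01096349  0.          0.          0.          0.        ] [[-0.992, 0.055, -0.112, 0.395], [-0.124, -0.481, 0.868, 1.168], [-0.006, 0.875, 0.484, 0.712], [0.0, 0.0, 0.0, 1.0]]
[[426.0, 0.0, 320.8], [0.0, 426.0, 241.6], [0.0, 0.0, 1.0]] [-0.0581155  0.         0.         0.         0.       ] [[0.001, 0.948, 0.317, 0.081], [1.0, -0.001, 0.0, -0.0], [0.0, 0.317, -0.948, -0.168], [0.0, 0.0, 0.0, 1.0]]
```

View pics/scene0.png

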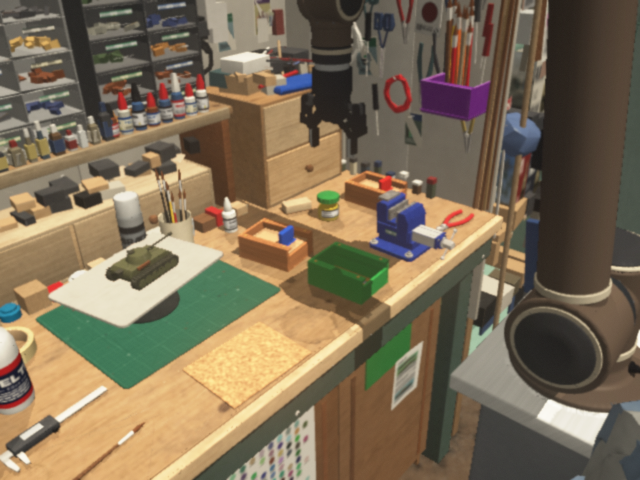

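View pics/side0.png

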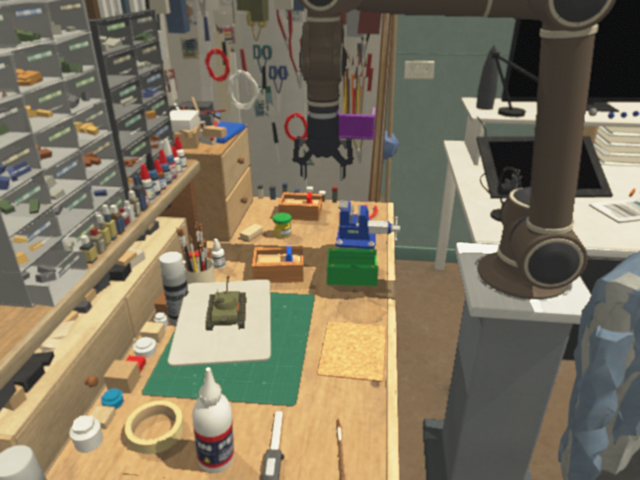

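The scene view shows the wooden box with a blue grip near the middle (287,235; side view 289,253). The wooden box with a red grip is on the right (387,185; side view 309,197). There is also a green open box (348,272), which is a decoy, a blue vise (400,225) and the cork mat (250,362). The wooden box at (378,190) fits the description, and I will confirm it in a wrist crop.

```bash
cat > h.py <<'E'
from workcell import r
import cv2,numpy as np
from scipy.spatial.transform import Rotation as R
def pose(n,s=None):
    c=r.get_calibration(n)
    if n!="wrist": return np.array(c['pose'])
    s=s or r.state(); q=np.array(s['tool_rot']); T=np.eye(4)
    T[:3,:3]=R.from_quat(q[[1,2,3,0]]).as_matrix();T[:3,3]=s['position']
    return T@np.array(c['hand_eye'])
def ray(n,px,P):
    c=r.get_calibration(n)
    u=cv2.undistortPoints(np.array(px,float).reshape(-1,1,2),np.array(c['mtx']),np.array(c['dist_coeffs'])).reshape(-1,2)
    d=np.c_[u[:,0],-u[:,1],-np.ones(len(u))]@P[:3,:3].T
    return P[:3,3],d
def plane(n,px,z,P):
    o,d=ray(n,px,P);return o+d*((z-o[2])/d[:,2])[:,None]
def tri(p1,p2,n1="scene",n2="side"):
    o1,d1=ray(n1,p1,pose(n1));o2,d2=ray(n2,p2,pose(n2));d1=d1[0];d2=d2[0]
    t=np.linalg.lstsq(np.c_[d1,-d2],o2-o1,rcond=None)[0]
    a,b=o1+t[0]*d1,o2+t[1]*d2
    return (a+b)/2,np.linalg.norm(a-b)
def mask(im,lo,hi):
    return cv2.inRange(cv2.cvtColor(im,cv2.COLOR_BGR2HSV),np.array(lo),np.array(hi))
E
python3 - <<'E'
from h import *
print("red",tri((387,184),(309,197)),"blue",tri((287,235),(289,253)))
for n,seed,roi in(("scene",(250,362),(180,315,320,410)),("side",(353,350),(310,312,390,385))):
    im=cv2.imread(f"pics/{n}0.png");m=mask(im,(14,90,150),(30,255,255))
    if n=="side": m[:, 388:]=0
    k=np.zeros_like(m);x0,y0,x1,y1=roi;k[y0:y1,x0:x1]=m[y0:y1,x0:x1]
    k=cv2.morphologyEx(k,cv2.MORPH_OPEN,np.ones((3,3)));k=cv2.morphologyEx(k,cv2.MORPH_CLOSE,np.ones((5,5)))
    c=max(cv2.findContours(k,0,2)[0],key=cv2.contourArea)
    w=plane(n,c.reshape(-1,2),.004,pose(n));rr=cv2.minAreaRect((w[:,:2]*1000).astype(np.float32));print(n,rr)
# vise & box rough: bench points
print(plane("scene",[(345,200),(368,212),(372,245),(440,250),(378,205),(388,248),(312,285),(350,298)],0,pose("scene")).round(3))
E
```

```text
red (array([ 0.60596333, -0.31544221,  0.04930525]), np.float64(0.007780274010442036)) blue (array([0.60843672, 0.05206759, 0.05226012]), np.float64(0.004894890201929641))
scene ((421.9587097167969, 340.9310302734375), (232.25498962402344, 233.69769287109375), 40.10536193847656)
side ((426.96051025390625, 334.5317687988281), (178.69354248046875, 230.29051208496094), 6.646081447601318)
[[ 0.69  -0.247  0.   ]
 [ 0.601 -0.228  0.   ]
 [ 0.493 -0.099  0.   ]
 [ 0.364 -0.175  0.   ]
 [ 0.605 -0.277  0.   ]
 [ 0.457 -0.11   0.   ]
 [ 0.489  0.108  0.   ]
 [ 0.402  0.096  0.   ]]
```

```bash
python3 -m inch '[{"dx":0.05,"dy":-0.02},{"dx":0.1,"dy":-0.04},{"dx":0.15,"dy":-0.06},{"dx":0.2,"dy":-0.08},{"dx":0.25,"dy":-0.1},{"dx":0.3,"dy":-0.12},{"dx":0.35,"dy":-0.13},{"dx":0.38,"dy":-0.13},{"dx":0.4,"dy":-0.13},{"dx":0.4,"dy":-0.13}]'
python3 - <<'E'
from h import *
s=r.state();print(s['position'],s['tool_rot'],s['qvel'])
im=r.camera("wrist");cv2.imwrite("pics/mat.png",im);np.save("mat.npy",pose("wrist",s))
E
```

```text
[5.24591263e-01 6.86986241e-06 2.05084204e-01] [-5.35464190e-04  7.07096795e-01  7.07116375e-01 -5.18386947e-04] [-0.00177592 -0.00016138  0.0007799   0.00059381  0.00058813  0.00035009]invalid input
```

View pics/mat.png

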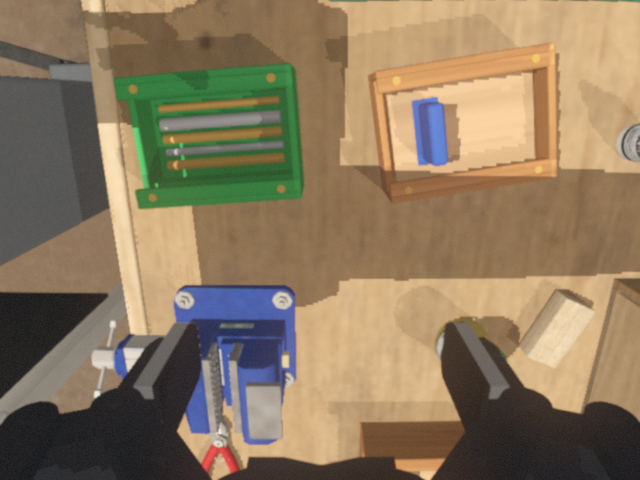

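```bash
python3 -m inch '[{"dx":-0.06,"dy":0.02},{"dx":-0.12,"dy":0.04},{"dx":-0.18,"dy":0.06},{"dx":-0.24,"dy":0.08},{"dx":-0.3,"dy":0.1},{"dx":-0.36,"dy":0.12},{"dx":-0.42,"dy":0.14},{"dx":-0.48,"dy":0.15},{"dx":-0.54,"dy":0.16},{"dx":-0.6,"dy":0.17}]'
python3 -m inch '[{"dx":-0.05},{"dx":-0.08},{"dx":-0.1},{"dx":-0.12},{"dx":-0.13},{"dx":-0.13},{"dx":-0.13},{"dx":-0.13},{"dx":-0.13},{"dx":-0.13}]'
python3 - <<'E'
from h import *
s=r.state();print(s['position'],s['tool_rot'],s['time_s'])
im=r.camera("wrist");cv2.imwrite("pics/red.png",im);np.save("red.npy",pose("wrist",s))
E
```

```text
[5.24666972e-01 2.37516112e-05 2.05181661e-01] [-4.55847411e-04  7.07089490e-01  7.07123789e-01 -4.38983577e-04] 0.15invalid input
invalid input
```

View pics/red.png

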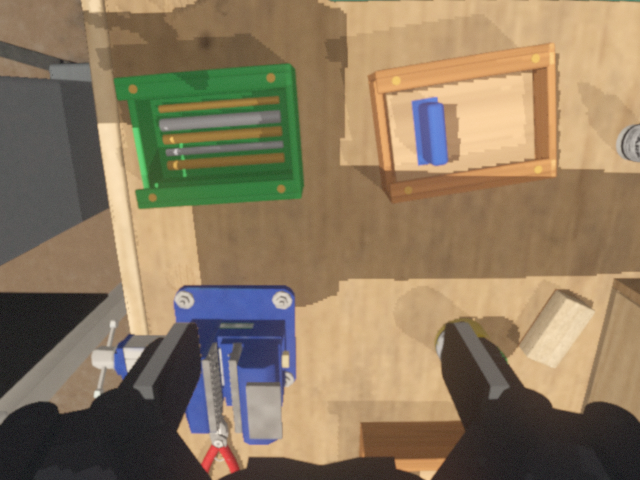

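The moves were refused, probably because each row needs every key, so both pictures are from the start pose. They show the blue-grip box at (465,122), the green box at (210,135), the vise at (240,370) and the back side of the red box at the bottom (410,440). I'll repeat the moves with all keys.

```bash
python3 -m inch '[{"dx":0.05,"dy":-0.02,"dz":0,"twist":0,"grip":85},{"dx":0.1,"dy":-0.04,"dz":0,"twist":0,"grip":85},{"dx":0.15,"dy":-0.06,"dz":0,"twist":0,"grip":85},{"dx":0.2,"dy":-0.08,"dz":0,"twist":0,"grip":85},{"dx":0.25,"dy":-0.1,"dz":0,"twist":0,"grip":85},{"dx":0.3,"dy":-0.12,"dz":0,"twist":0,"grip":85},{"dx":0.35,"dy":-0.13,"dz":0,"twist":0,"grip":85},{"dx":0.38,"dy":-0.13,"dz":0,"twist":0,"grip":85},{"dx":0.4,"dy":-0.13,"dz":0,"twist":0,"grip":85},{"dx":0.4,"dy":-0.13,"dz":0,"twist":0,"grip":85}]' || exit 1
python3 - <<'E'
from h import *
s=r.state();print(s['position'],s['tool_rot'])
im=r.camera("wrist");cv2.imwrite("pics/mat1.png",im);np.save("mat.npy",pose("wrist",s))
E
python3 -m inch '[{"dx":-0.06,"dy":0.02,"dz":0,"twist":0,"grip":85},{"dx":-0.12,"dy":0.04,"dz":0,"twist":0,"grip":85},{"dx":-0.18,"dy":0.06,"dz":0,"twist":0,"grip":85},{"dx":-0.24,"dy":0.08,"dz":0,"twist":0,"grip":85},{"dx":-0.3,"dy":0.1,"dz":0,"twist":0,"grip":85},{"dx":-0.36,"dy":0.12,"dz":0,"twist":0,"grip":85},{"dx":-0.42,"dy":0.14,"dz":0,"twist":0,"grip":85},{"dx":-0.48,"dy":0.15,"dz":0,"twist":0,"grip":85},{"dx":-0.54,"dy":0.16,"dz":0,"twist":0,"grip":85},{"dx":-0.6,"dy":0.17,"dz":0,"twist":0,"grip":85}]'
python3 -m inch '[{"dx":-0.05,"dy":0,"dz":0,"twist":0,"grip":85},{"dx":-0.08,"dy":0,"dz":0,"twist":0,"grip":85},{"dx":-0.1,"dy":0,"dz":0,"twist":0,"grip":85},{"dx":-0.12,"dy":0,"dz":0,"twist":0,"grip":85},{"dx":-0.13,"dy":0,"dz":0,"twist":0,"grip":85},{"dx":-0.13,"dy":0,"dz":0,"twist":0,"grip":85},{"dx":-0.13,"dy":0,"dz":0,"twist":0,"grip":85},{"dx":-0.13,"dy":0,"dz":0,"twist":0,"grip":85},{"dx":-0.13,"dy":0,"dz":0,"twist":0,"grip":85},{"dx":-0.13,"dy":0,"dz":0,"twist":0,"grip":85}]'
python3 - <<'E'
from h import *
s=r.state();print(s['position'],s['tool_rot'],s['time_s'])
im=r.camera("wrist");cv2.imwrite("pics/red1.png",im);np.save("red.npy",pose("wrist",s))
E
```

```text
time_s: 1.2
position: [0.4274, 0.3013, 0.2052]
tool_rot: [-0.0, 0.706, 0.708, -0.0]
force: [-0.9, -1.4, 0.4]
width: 0.997
gripper_force: 0.0
[0.42736583 0.30125144 0.20523636] [-8.15329996e-05  7.06391663e-01  7.07821085e-01 -3.51395388e-04]
time_s: 2.25
position: [0.5541, -0.1534, 0.206]
tool_rot: [0.0, 0.708, 0.706, -0.0]
force: [0.7, 0.3, 0.2]
width: 0.998
gripper_force: 0.0
time_s: 3.25
position: [0.5551, -0.2469, 0.2059]
tool_rot: [0.0, 0.707, 0.707, 0.0]
force: [-0.4, 0.4, -0.3]
width: 0.996
gripper_force: 0.0
[ 0.55511338 -0.2468568   0.20593971] [5.74663712e-05 7.06758312e-01 7.07455075e-01 4.84932745e-05] 3.25
```

View pics/mat1.png

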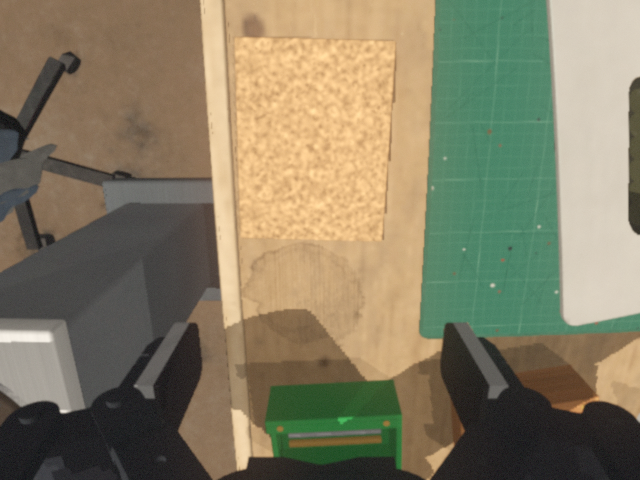

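View pics/red1.png

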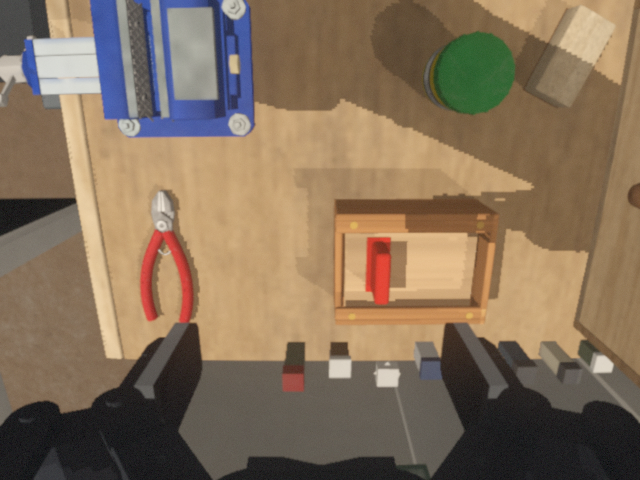

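mat1 shows the cork mat with corners at about (236,38), (394,40), (384,240) and (240,238). In red1 the red-grip wooden box is at (415,262) with its rib at (380,270), nearer the front (left) end. The only other red object is the pliers at (165,270), with the vise at (180,65), and the path to -x is clear. I'll measure and confirm in a crop.

```bash
python3 - <<'E'
from h import *
P=np.load("mat.npy");w=plane("wrist",[(236,38),(394,40),(384,240),(240,238)],.004,P)
print(w.round(3).tolist(),w.mean(0).round(4))
im=cv2.imread("pics/red1.png");P=np.load("red.npy")
m=mask(im,(0,150,100),(8,255,255))|mask(im,(172,150,100),(180,255,255));k=np.zeros_like(m);k[225:310,355:400]=m[225:310,355:400]
hsv=cv2.cvtColor(im,cv2.COLOR_BGR2HSV);v=hsv[...,2];print(np.percentile(v[k>0],[5,25,50,75,95]))
t=(k>0)&(v>225)
for name,q in(("all",k>0),("top",t)):
    ys,xs=np.nonzero(q);print(name,cv2.minAreaRect(np.c_[xs,ys].astype(np.float32)),len(xs))
ys,xs=np.nonzero(t)
w=plane("wrist",np.c_[xs,ys],.069,P)*1000;print(cv2.minAreaRect(w[:,:2].astype(np.float32)))
c=cv2.resize(im[185:340,315:515],None,fx=3.8,fy=3.8,interpolation=cv2.INTER_CUBIC);cv2.imwrite("pics/crop.png",c)
E
```

```text
[[0.359, 0.43, 0.004], [0.485, 0.429, 0.004], [0.485, 0.261, 0.004], [0.353, 0.262, 0.004]] [0.4205 0.3457 0.004 ]
[127. 176. 207. 225. 228.]
all ((378.0, 270.5), (67.0, 24.0), 90.0) 1497
top ((376.7138366699219, 269.6507568359375), (19.248096466064453, 62.45924758911133), 3.1798300743103027) 334
((598.1631469726562, -291.218017578125), (15.182051658630371, 51.809112548828125), 0.030147897079586983)
```

View pics/crop.png

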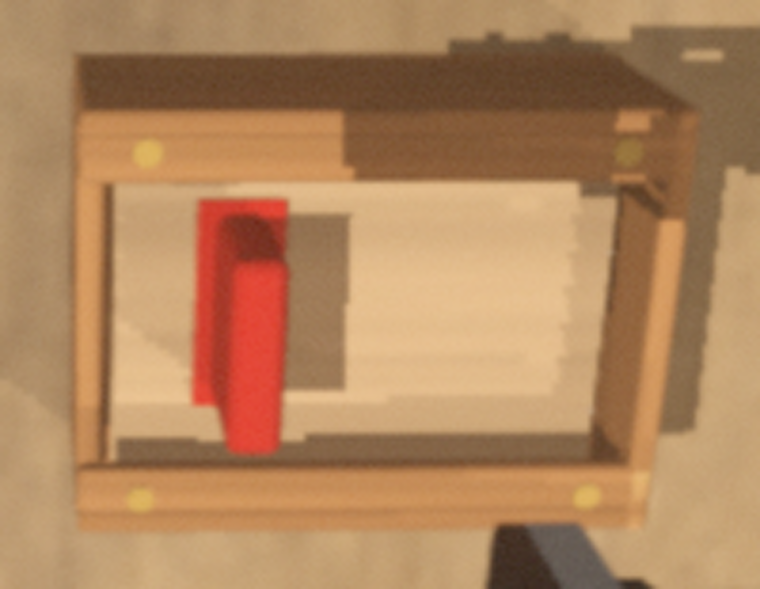

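The crop confirms the red grip in an unpainted wooden box. The rib's top face has corners at (236,263), (288,265), (280,452) and (228,452), the strip pins are visible, and the low lip is on the left (front).

```bash
python3 - <<'E'
from h import *
P=np.load("red.npy")
f=lambda a:np.array(a)/3.8+[315,185]-.4
w=plane("wrist",f([(236,263),(288,265),(280,452),(228,452)]),.069,P);print(w.round(4).tolist(),w.mean(0).round(4))
p=plane("wrist",f([(148,154),(140,500),(587,497),(628,152)]),.053,P);print(p.round(4).tolist(),p.mean(0).round(4))
e=plane("wrist",f([(78,112),(78,528),(640,528)]),.053,P);print(e.round(4).tolist())
rib=w.mean(0);d=np.array(r.state()['position'])
d1=(p[3]-p[0])+(p[2]-p[1]);d2=(w[1]+w[0])-(w[2]+w[3]);print("yaw",np.degrees(np.arctan2(d1[1],d1[0])),np.degrees(np.arctan2(-d2[0],d2[1])))
print("move units",(rib-d)/.75)
E
```

```text
[[0.5977, -0.2772, 0.069], [0.6082, -0.2776, 0.069], [0.6088, -0.3194, 0.069], [0.5979, -0.3194, 0.069]] [ 0.6031 -0.2984  0.069 ]
[[0.5807, -0.2592, 0.053], [0.5811, -0.3393, 0.053], [0.6814, -0.3388, 0.053], [0.6807, -0.2584, 0.053]] [ 0.631  -0.2989  0.053 ]
[[0.5661, -0.2502, 0.053], [0.5674, -0.3464, 0.053], [0.6946, -0.3468, 0.053]]
yaw 0.36994229435588677 0.5959464882544204
move units [ 0.06406235 -0.06851564 -0.18251201]
```

```bash
python3 -m inch '[{"dx":-0.035,"dy":0.03,"dz":0,"twist":0,"grip":40},{"dx":-0.069,"dy":0.064,"dz":0,"twist":0,"grip":40},{"dx":-0.069,"dy":0.064,"dz":0.03,"twist":0,"grip":40},{"dx":-0.069,"dy":0.064,"dz":0.06,"twist":0,"grip":40},{"dx":-0.069,"dy":0.064,"dz":0.09,"twist":0,"grip":40},{"dx":-0.069,"dy":0.064,"dz":0.12,"twist":0,"grip":40},{"dx":-0.069,"dy":0.064,"dz":0.14,"twist":0,"grip":40},{"dx":-0.069,"dy":0.064,"dz":0.15,"twist":0,"grip":40},{"dx":-0.069,"dy":0.064,"dz":0.15,"twist":0,"grip":40},{"dx":-0.069,"dy":0.064,"dz":0.15,"twist":0,"grip":40}]' 40
python3 - <<'E'
from h import *
s=r.state();P=pose("wrist",s);im=r.camera("wrist");cv2.imwrite("pics/near.png",im)
E
```

```text
time_s: 4.3
position: [0.6034, -0.2993, 0.0941]
tool_rot: [0.0, 0.707, 0.707, 0.0]
force: [0.1, -0.5, 0.6]
width: 0.471
gripper_force: 0.0
```

View pics/near.png

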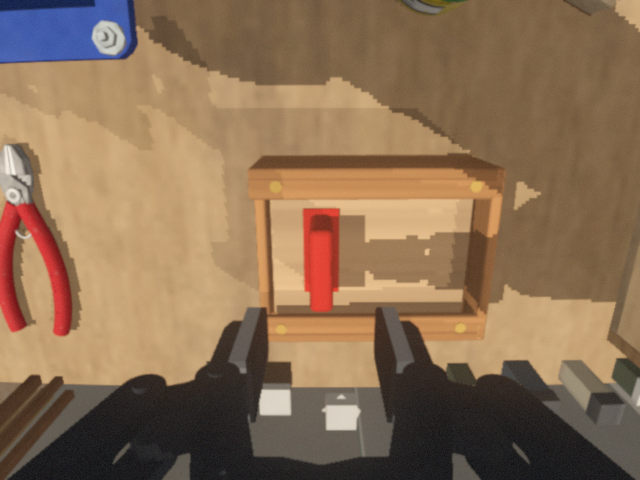

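The near view shows the rib (321,270) centred between the fingers (columns 265 to 377). I'll descend and close.

```bash
python3 - <<'E'
from h import *
print(plane("wrist",[(321,269)],.069,pose("wrist")))
E
python3 -m inch '[{"dx":0,"dy":0,"dz":0.03,"twist":0,"grip":40},{"dx":0,"dy":0,"dz":0.06,"twist":0,"grip":40},{"dx":0,"dy":0,"dz":0.071,"twist":0,"grip":40},{"dx":0,"dy":0,"dz":0.071,"twist":0,"grip":40},{"dx":0,"dy":0,"dz":0.071,"twist":0,"grip":0},{"dx":0,"dy":0,"dz":0.071,"twist":0,"grip":0},{"dx":0,"dy":0,"dz":0.071,"twist":0,"grip":0},{"dx":0,"dy":0,"dz":0.071,"twist":0,"grip":0},{"dx":0,"dy":0,"dz":0.071,"twist":0,"grip":0},{"dx":0,"dy":0,"dz":0.071,"twist":0,"grip":0}]' 60
```

```text
[[ 0.60357615 -0.29703286  0.069     ]]
time_s: 5.35
position: [0.604, -0.2997, 0.0418]
tool_rot: [0.001, 0.707, 0.707, 0.0]
force: [-0.4, 0.1, 5.8]
width: 0.1
gripper_force: 59.0
```

```bash
python3 -m inch '[{"dx":0,"dy":0,"dz":-0.004,"twist":0,"grip":0},{"dx":0,"dy":0,"dz":-0.008,"twist":0,"grip":0},{"dx":0,"dy":0,"dz":-0.0125,"twist":0,"grip":0},{"dx":0,"dy":0,"dz":-0.0125,"twist":0,"grip":0},{"dx":0,"dy":0,"dz":-0.0125,"twist":0,"grip":0},{"dx":0,"dy":-0.005,"dz":-0.0125,"twist":0,"grip":0},{"dx":0,"dy":-0.01,"dz":-0.0125,"twist":0,"grip":0},{"dx":0,"dy":-0.015,"dz":-0.0125,"twist":0,"grip":0},{"dx":0,"dy":-0.02,"dz":-0.0125,"twist":0,"grip":0},{"dx":0,"dy":-0.02,"dz":-0.0125,"twist":0,"grip":0}]'
python3 - <<'E'
from h import *
im=r.camera("wrist");cv2.imwrite("pics/lift.png",im)
E
```

```text
time_s: 6.35
position: [0.5873, -0.2993, 0.0495]
tool_rot: [-0.0, 0.707, 0.707, -0.0]
force: [-0.7, 0.3, -1.6]
width: 0.096
gripper_force: 58.7
```

View pics/lift.png

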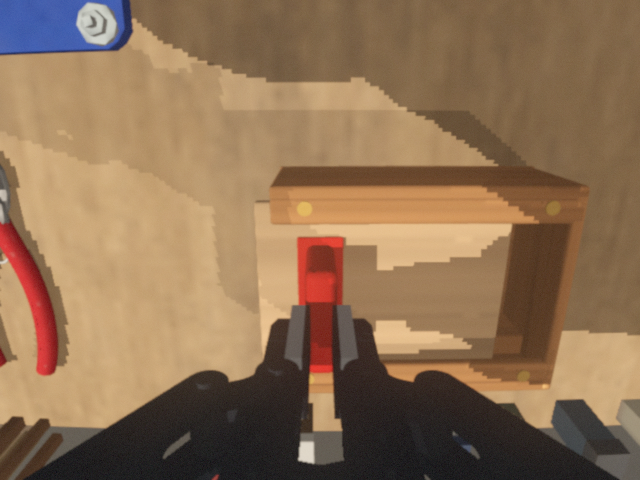

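The lid's front edge (column 257) is now past the lip with almost no force. I'll draw it out fully, keeping it low.

```bash
python3 -m inch '[{"dx":0,"dy":-0.018,"dz":0,"twist":0,"grip":0},{"dx":0,"dy":-0.036,"dz":0,"twist":0,"grip":0},{"dx":0,"dy":-0.054,"dz":0,"twist":0,"grip":0},{"dx":0,"dy":-0.072,"dz":0,"twist":0,"grip":0},{"dx":0,"dy":-0.09,"dz":0,"twist":0,"grip":0},{"dx":0,"dy":-0.108,"dz":0,"twist":0,"grip":0},{"dx":0,"dy":-0.126,"dz":0,"twist":0,"grip":0},{"dx":0,"dy":-0.144,"dz":0,"twist":0,"grip":0},{"dx":0,"dy":-0.16,"dz":0,"twist":0,"grip":0},{"dx":0,"dy":-0.16,"dz":0,"twist":0,"grip":0}]'
```

```text
time_s: 7.4
position: [0.4663, -0.2992, 0.0495]
tool_rot: [-0.0, 0.707, 0.707, -0.0]
force: [0.6, -0.3, -1.2]
width: 0.098
gripper_force: 58.7
```

```bash
python3 -m inch '[{"dx":0,"dy":0,"dz":-0.03,"twist":0,"grip":0},{"dx":0,"dy":0,"dz":-0.07,"twist":0,"grip":0},{"dx":0,"dy":0,"dz":-0.11,"twist":0,"grip":0},{"dx":0,"dy":0,"dz":-0.15,"twist":0,"grip":0},{"dx":0,"dy":0,"dz":-0.19,"twist":0,"grip":0},{"dx":0,"dy":0,"dz":-0.23,"twist":0,"grip":0},{"dx":0,"dy":0,"dz":-0.26,"twist":0,"grip":0},{"dx":0.02,"dy":0,"dz":-0.26,"twist":0,"grip":0},{"dx":0.05,"dy":0,"dz":-0.26,"twist":0,"grip":0},{"dx":0.08,"dy":0,"dz":-0.26,"twist":0,"grip":0}]' && python3 -m inch '[{"dx":0.04,"dy":-0.005,"dz":0,"twist":0,"grip":0},{"dx":0.08,"dy":-0.01,"dz":0,"twist":0,"grip":0},{"dx":0.12,"dy":-0.015,"dz":0,"twist":0,"grip":0},{"dx":0.17,"dy":-0.02,"dz":0,"twist":0,"grip":0},{"dx":0.22,"dy":-0.03,"dz":0,"twist":0,"grip":0},{"dx":0.27,"dy":-0.04,"dz":0,"twist":0,"grip":0},{"dx":0.32,"dy":-0.05,"dz":0,"twist":0,"grip":0},{"dx":0.37,"dy":-0.06,"dz":0,"twist":0,"grip":0},{"dx":0.41,"dy":-0.07,"dz":0,"twist":0,"grip":0},{"dx":0.45,"dy":-0.08,"dz":0,"twist":0,"grip":0}]' && python3 -m inch '[{"dx":0.04,"dy":0,"dz":0,"twist":0,"grip":0},{"dx":0.08,"dy":-0.005,"dz":0,"twist":0,"grip":0},{"dx":0.12,"dy":-0.01,"dz":0,"twist":0,"grip":0},{"dx":0.16,"dy":-0.015,"dz":0,"twist":0,"grip":0},{"dx":0.2,"dy":-0.018,"dz":0,"twist":0,"grip":0},{"dx":0.24,"dy":-0.018,"dz":0,"twist":0,"grip":0},{"dx":0.28,"dy":-0.018,"dz":0,"twist":0,"grip":0},{"dx":0.31,"dy":-0.018,"dz":0,"twist":0,"grip":0},{"dx":0.33,"dy":-0.018,"dz":0,"twist":0,"grip":0},{"dx":0.33,"dy":-0.018,"dz":0,"twist":0,"grip":0}]'
python3 - <<'E'
from h import *
im=r.camera("wrist");cv2.imwrite("pics/over.png",im)
p=np.array([.3925,.3457,.0158])-r.state()['position'];print("dx,dy,dz",p[1]/.75,p[0]/.75,-p[2]/.75)
E
```

```text
time_s: 8.4
position: [0.4679, -0.238, 0.2432]
tool_rot: [-0.001, 0.707, 0.707, 0.0]
force: [0.3, -0.1, -0.5]
width: 0.096
gripper_force: 58.8
time_s: 9.4
position: [0.4067, 0.1001, 0.2432]
tool_rot: [-0.0, 0.707, 0.707, -0.0]
force: [0.5, -0.0, -1.4]
width: 0.094
gripper_force: 58.8
time_s: 10.4
position: [0.3937, 0.3472, 0.243]
tool_rot: [-0.0, 0.706, 0.708, -0.001]
force: [0.3, 0.3, -1.3]
width: 0.094
gripper_force: 58.8
dx,dy,dz -0.000576383931463346 -0.0017466829565365345 0.30349180992597097
```

View pics/over.png

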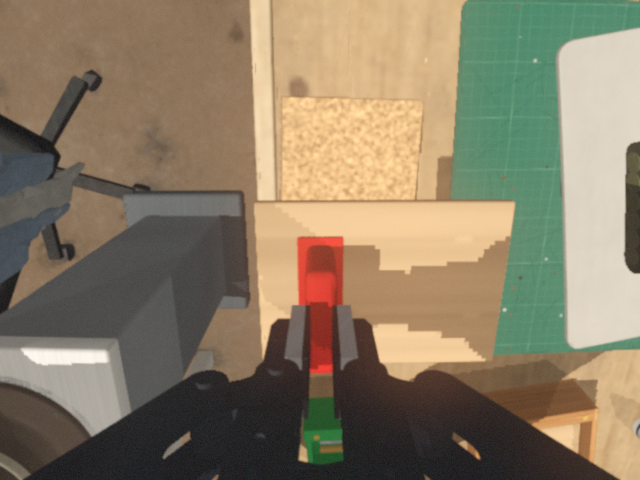

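The lid hangs level, with plate corners at about (254,202) and (515,202), above the mat. I'll lower it.

```bash
python3 -m inch '[{"dx":0,"dy":-0.002,"dz":0.03,"twist":0,"grip":0},{"dx":0,"dy":-0.002,"dz":0.07,"twist":0,"grip":0},{"dx":0,"dy":-0.002,"dz":0.11,"twist":0,"grip":0},{"dx":0,"dy":-0.002,"dz":0.15,"twist":0,"grip":0},{"dx":0,"dy":-0.002,"dz":0.19,"twist":0,"grip":0},{"dx":0,"dy":-0.002,"dz":0.23,"twist":0,"grip":0},{"dx":0,"dy":-0.002,"dz":0.26,"twist":0,"grip":0},{"dx":0,"dy":-0.002,"dz":0.28,"twist":0,"grip":0},{"dx":0,"dy":-0.002,"dz":0.29,"twist":0,"grip":0},{"dx":0,"dy":-0.002,"dz":0.29,"twist":0,"grip":0}]' && python3 -m inch '[{"dx":0,"dy":0,"dz":0.003,"twist":0,"grip":0},{"dx":0,"dy":0,"dz":0.006,"twist":0,"grip":0},{"dx":0,"dy":0,"dz":0.009,"twist":0,"grip":0},{"dx":0,"dy":0,"dz":0.011,"twist":0,"grip":0},{"dx":0,"dy":0,"dz":0.012,"twist":0,"grip":0},{"dx":0,"dy":0,"dz":0.012,"twist":0,"grip":0},{"dx":0,"dy":0,"dz":0.012,"twist":0,"grip":0},{"dx":0,"dy":0,"dz":0.012,"twist":0,"grip":0},{"dx":0,"dy":0,"dz":0.012,"twist":0,"grip":0},{"dx":0,"dy":0,"dz":0.012,"twist":0,"grip":0}]'
```

```text
time_s: 11.45
position: [0.3925, 0.3446, 0.0262]
tool_rot: [-0.0, 0.707, 0.707, -0.001]
force: [0.1, 0.6, -1.1]
width: 0.094
gripper_force: 58.8
time_s: 12.45
position: [0.393, 0.3458, 0.018]
tool_rot: [0.0, 0.707, 0.707, 0.0]
force: [0.4, -0.6, -1.0]
width: 0.094
gripper_force: 58.8
```

```bash
python3 -m inch '[{"dx":0,"dy":0,"dz":0.001,"twist":0,"grip":0},{"dx":0,"dy":0,"dz":0.002,"twist":0,"grip":0},{"dx":0,"dy":0,"dz":0.0025,"twist":0,"grip":0},{"dx":0,"dy":0,"dz":0.003,"twist":0,"grip":0},{"dx":0,"dy":0,"dz":0.003,"twist":0,"grip":0},{"dx":0,"dy":0,"dz":0.003,"twist":0,"grip":0},{"dx":0,"dy":0,"dz":0.003,"twist":0,"grip":0},{"dx":0,"dy":0,"dz":0.003,"twist":0,"grip":0},{"dx":0,"dy":0,"dz":0.003,"twist":0,"grip":0},{"dx":0,"dy":0,"dz":0.003,"twist":0,"grip":0}]'
```

```text
time_s: 13.45
position: [0.393, 0.3458, 0.0158]
tool_rot: [-0.0, 0.707, 0.707, 0.0]
force: [-2.2, -0.2, 3.6]
width: 0.093
gripper_force: 59.8
```

In contact (+3.6 N upward). I'll release, then go straight up.

```bash
python3 -m inch '[{"dx":0,"dy":0,"dz":0,"twist":0,"grip":15},{"dx":0,"dy":0,"dz":0,"twist":0,"grip":25},{"dx":0,"dy":0,"dz":0,"twist":0,"grip":35},{"dx":0,"dy":0,"dz":0,"twist":0,"grip":35},{"dx":0,"dy":0,"dz":0,"twist":0,"grip":35},{"dx":0,"dy":0,"dz":-0.01,"twist":0,"grip":35},{"dx":0,"dy":0,"dz":-0.04,"twist":0,"grip":35},{"dx":0,"dy":0,"dz":-0.08,"twist":0,"grip":35},{"dx":0,"dy":0,"dz":-0.12,"twist":0,"grip":35},{"dx":0,"dy":0,"dz":-0.16,"twist":0,"grip":35}]' && python3 -m inch '[{"dx":-0.02,"dy":0,"dz":-0.04,"twist":0,"grip":35},{"dx":-0.05,"dy":0,"dz":-0.08,"twist":0,"grip":35},{"dx":-0.08,"dy":0,"dz":-0.1,"twist":0,"grip":35},{"dx":-0.1,"dy":0,"dz":-0.1,"twist":0,"grip":35},{"dx":-0.1,"dy":0,"dz":-0.1,"twist":0,"grip":35},{"dx":-0.1,"dy":0,"dz":-0.1,"twist":0,"grip":35},{"dx":-0.1,"dy":0,"dz":-0.1,"twist":0,"grip":35},{"dx":-0.1,"dy":0,"dz":-0.1,"twist":0,"grip":35},{"dx":-0.1,"dy":0,"dz":-0.1,"twist":0,"grip":35},{"dx":-0.1,"dy":0,"dz":-0.1,"twist":0,"grip":35}]'
python3 - <<'E'
from h import *
s=r.state();np.save("end.npy",pose("wrist",s))
im=r.camera("wrist");cv2.imwrite("pics/end.png",im)
E
```

```text
time_s: 14.45
position: [0.3929, 0.3457, 0.1375]
tool_rot: [0.0, 0.707, 0.707, 0.0]
force: [0.5, 0.5, -1.1]
width: 0.407
gripper_force: 0.0
time_s: 15.45
position: [0.3929, 0.271, 0.2103]
tool_rot: [-0.0, 0.707, 0.707, -0.0]
force: [0.6, 0.3, 0.3]
width: 0.41
gripper_force: 0.0
```

View pics/end.png

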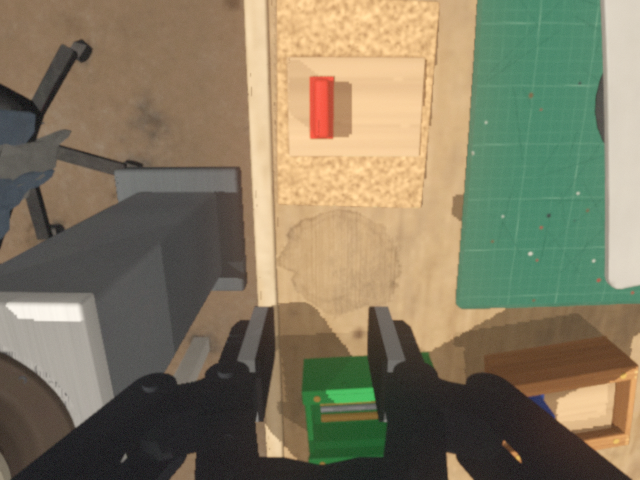

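The lid lies flat, grip up, centred on the mat: lid corners at (288,57) and (423,155), mat from 275 to 440. The gripper is clear and the blue-grip box has not been touched, so I'm handing in.

```bash
python3 -c "
from workcell import r
print(r.finish_job())"
```

```text
the job is handed in; nothing more can be done
None
```

The red-gripped lid was lifted over the lip, drawn out through the front of its box and laid flat, grip up, in the middle of the cork mat; the blue-gripped box was not touched, and the job was handed in at about 15.5 s (no verdict came back).

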